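# Free a leaded glass panel from its jig and hold it up on a wedge

### The arm

A 6-joint arm with a two-finger parallel gripper is mounted at the origin on a cart in front of the work surface, level with it; the furniture and walls round the work are solid. World frame = base frame: x ahead of the robot, y to its left, z up, the work surface at z = 0. Lengths are in m, angles in rad, forces in N, time in s.
With the tool pointing down it reaches from about 0.225 to 0.875 m from the base axis. Payload 3.4 kg.
Tool frame: the origin (TCP) lies on the centre line of the jaws, within the pads' length; the fingertips stand 11 mm ahead of it and the grasp point (between the pads) lies 8 mm behind it; z points along the fingers, y is the line along which they close (so a half turn about z gives the same grasp; the last joint's range is limited). The gripper opens to 85 mm and grips with 20 to 120 N. Pads are 22 mm wide; open, the fingers measure 114 mm over their backs; the gripper's body (76 mm by 85 mm) begins 54 mm behind the grasp point. The pads swing forward as they close: fully open they stand 13 mm farther back than shut.
Start: joints at [1.206, 0.276, 1.505, -0, 1.361, -0.121], TCP at [0.139, 0.558, 0.242] pointing down, gripper open.
Joint ranges: [-2.89, 2.89], [-0.75, 2.08], [0.22, 2.7], [-1.18, 4.32], [0.11, 2.71], [-2.7, 2.7]. Speed limits (rad/s): [2.57, 2.57, 3.14, 3.14, 3.14, 3.14].

### API

Orientations are given as a unit quaternion [w, x, y, z].
In Python, from rig import manip, eyes, job gives the robot as it stands.
- The arm moves only by the tool drive_tool, never from a script. Its argument "rows" is a list of rows, each a list of 3 entries, a list of its own where there are three numbers: the turn, a rotation vector about the world's x, y, z in rad, then the shift along the world's x, y, z in cm, then the finger opening in cm, from 0 to 8.54. A call has 1 to 8 rows; each row shifts and turns the commanded pose from where the row before left it; what a row does not reach is not made up. A row lasts 1/8 s, in which the tool goes at most 62.5 mm and 10.7 degrees, less where a joint would pass 70% of its speed; a pose out of reach is approached as far as the arm can. A call is refused whole if a number of a shift passes 6.25 or a number of a turn 0.188, either way. A call with a gripper value outside its range is refused whole. The fingers move at their own pace and stop on an object; "force" is the grip in N (left out, the last holds). Time passes only in rows, so rows that do not move let the fingers close. It gives the time, the measured TCP pose, the force, the opening and the grip force at its end, in the units of the state.
- manip.get_state(): the state, without advancing time (a new reading comes with each control period).
- eyes.get_image(name): name is "scene" or "side" or "wrist"; returns the picture (480x640x3 uint8, red, green, blue); there is no depth.
- eyes.get_calibration(name): a dict with "camera_matrix" (3x3 intrinsics, pixels), "view" (4x4, takes a point from world to camera coordinates). Camera axes: x right, y up, looking along -z (the intrinsics and any distortion apply to the point x, -y, -z); pixel columns grow to the right and rows downward; lengths in m; the calibration is good to about 2 mm. The wrist camera is an equidistant fisheye: a pixel r from the principal point sees the ray r / f radians off the axis. A picture is of the moment at which its call begins: read the wrist's pose just before it. get_calibration takes no time and is no camera call; for the wrist camera it gives the pose at the moment of the call.
- job.sign_off(): hands the job in; it is judged then, once.
The state is a dict: "clock": time; "qpos": joint angles; "qd": joint speeds; "effort": joint torques, N m; "position": TCP position; "ee_rot": TCP orientation; "contact_force": force on the tool from outside, world axes, zero at the start; "moment": the same for the moment, N m; "width": finger opening in m; "gripper_force": force on a finger pad.
Only numpy, scipy, OpenCV 4.12 (cv2) and the standard library are available. Lean on these libraries where they do the work, as an engineer would, in place of code of your own. Each camera call takes 0.05 s, during which the arm holds its last target. There are 200 camera calls.

### The job

Free the finished glass panel from its jig: turn the red quarter-turn button on the left-hand rail fully open, then push the orange wedge, thin end first, along the worktop and under the middle of the panel's front edge until both front corners are about 5 mm clear of the ledges (the black line on the wedge is then at the panel's edge). Finish while still gripping the wedge there, with the panel's front resting on the wedge alone; do not press on or lift the panel with the gripper, do not raise its front edge more than about 10 mm, and leave the other things where they stand.

Things in the scene. Friction and masses are not known exactly. Their poses are not given: they have to be found in the camera images.
- jig: U-shaped jig of dark wooden rails fixed on the worktop, open to the robot. Origin: on the worktop below the middle of the panel's front edge; x points into the jig (the way to push), y to the left rail. Side rails 24 wide, 18 high, 122 long, at y = +-78.5 mm. Steel ledges 8 mm high carry the panel left, right and rear; from y = -57 to 57 mm the worktop is bare, an 8 mm gap below the front edge
- button (a joint): quarter-turn button on the left-hand rail, vertical hinge, rad: 0 = closed stop (tongue over the panel's left edge, bar along the jig's y), 1.57 = open stop (bar along the rail, tongue towards the robot). Grows clockwise seen from above; slight friction (0.04 N m), stays where it is left
- button_grip (a point): centre of the button's red grip bar, on the hinge axis, 38.5 mm above the worktop, at jig x = 35, y = 78.5 mm. Bar 44 long (its own y), 12 thick (its own x, the way to pinch), 27 high (25 to 52 mm above the worktop). Below it a steel tongue, 5 thick, 12 wide, reaching 34 mm from the axis, 2 mm above rail and panel. The frame turns with the button
- panel: leaded glass panel with a dark metal frame, a flat plate of 100 (x) x 130 (y) x 10 mm, about 0.45 kg, loose. Origin: centre of its underside; x points to the rear. At rest its underside is 8 mm and its top 18 mm above the worktop, with 1.5 mm play to the side and rear rails
- panel_front_left (a point): lower front left corner of the panel; 8 mm above the worktop at rest
- panel_front_right (a point): lower front right corner of the panel; 8 mm above the worktop at rest
- wedge_grip (a point): centre of the upright grip block at the heel of the loose orange plastic wedge; block 30 (x) x 30 (y) x 45 mm high, this point 22.5 mm above the wedge's flat underside. Its x points to the wedge's thin tip, z up. The whole wedge is 106 mm long, 32 mm wide, about 90 g
- wedge_tip (a point): middle of the lower edge of the wedge's thin tip, 91 mm ahead (x) of the grip centre. The ramp is 3 mm thick at the tip and rises 1 mm in 4 to 22 mm, 76 mm behind it, where the grip block begins; a black line crosses it 40 mm behind the tip (13 mm thick). The panel starts to lift with the tip 20 mm past its front edge and is 5 mm clear at 40 mm
- layout_block: bystander: light wooden block 38 x 85 x 24 mm; origin at the centre of its underside
- tape_measure: bystander: yellow tape measure 33 x 67 x 50 mm; origin at the underside
- flux_pot: bystander: small pot with a dark green lid, 52 mm across, 30 mm high; origin at the underside
- filter_disc_1: bystander: pink filter disc 71 mm across, 18 mm high; origin at the underside

How it is judged:
By the outcome, as a careful person would: the job done as asked, in the order asked, and still so for the second after the job is handed in, while the arm keeps its last pose, push and grip.
It also fails if it takes over 56 s, if anything falls off the work surface, if the arm or the gripper's body presses on something with over 40 N, if the wrist force passes 120 N, or if a joint passes its speed limit or range.

## Working session

There is one attempt and no reset: what is moved stays moved. The work goes in short steps, Python scripts to look and compute and a tool call to move; the robot and the scene stay as the last step left them, time stands still between calls to the robot, and variables do not carry over. Pictures are saved under pics/ and viewed, at most 10 in all, crops included, and the job is handed in when it is done.

Besides the shell and the picture viewer there is one more tool, called after "Call:" as name(argument=value, ...), one argument or row to a line, values as JSON. drive_tool: Moves the arm, as the interface text tells. Its arguments: {"type":"object","properties":{"rows":{"type":"array"},"force":{"type":"number"}},"required":["rows"]}

```bash
mkdir -p pics
cat > h.py <<'E'
import numpy as np, cv2
from rig import manip, eyes, job
def snap(n,f):
    s=manip.get_state(); c=eyes.get_calibration(n); im=eyes.get_image(n)
    cv2.imwrite('pics/'+f+'.png',im[:,:,::-1]); np.savez('pics/'+f,K=c['camera_matrix'],V=c['view'])
    return im
def ray(f,u,v,fish=False):
    d=np.load('pics/'+f+'.npz');K=d['K'];V=d['V']
    x=(u-K[0,2])/K[0,0];y=(v-K[1,2])/K[1,1]
    if fish:
        r=np.hypot(x,y);k=np.tan(r)/r if r>1e-9 else 1;x*=k;y*=k
    R=V[:3,:3];o=-R.T@V[:3,3];return o,R.T@np.array([x,-y,-1.])
def at(f,u,v,z,fish=False):
    o,d=ray(f,u,v,fish);return np.round((o+d*(z-o[2])/d[2])*1000,1)
E
python3 - <<'E'
from h import *
snap('scene','s0');snap('side','d0');snap('wrist','w0')
print(eyes.get_calibration('scene'),eyes.get_calibration('side'),manip.get_state())
E
```

```text
{'camera_matrix': array([[468.90973044,   0.        , 332.20648224],
       [  0.        , 468.90973044, 241.26462673],
       [  0.        ,   0.        ,   1.        ]]), 'view': array([[ 0.57192436, -0.82019478, -0.01352979, -0.31259254],
       [ 0.5143682 ,  0.34572474,  0.78479281, -0.33142608],
       [-0.63900538, -0.45580142,  0.61961051, -0.99417889],
       [ 0.        ,  0.        ,  0.        ,  1.        ]])} {'camera_matrix': array([[503.04020237,   0.        , 321.18975124],
       [  0.        , 503.04020237, 237.83680658],
       [  0.        ,   0.        ,   1.        ]]), 'view': array([[-0.97679096, -0.21393076,  0.01063239,  0.52129976],
       [ 0.12457072, -0.52699777,  0.84068751, -0.13112167],
       [-0.17424567,  0.82250044,  0.54141617, -1.22910117],
       [ 0.        ,  0.        ,  0.        ,  1.        ]])} {'clock': 0.15, 'qpos': array([ 1.20599096e+00,  2.76447168e-01,  1.50580393e+00,  3.56861055e-06,
        1.36069807e+00, -1.20964512e-01]), 'qd': array([ 0.00121568, -0.00142094, -0.00568165,  0.00109229,  0.00195746,
       -0.00022338]), 'effort': array([ 1.03215105e-03, -4.17141330e+01, -2.46030861e+01, -2.48295682e-04,
        7.53391301e-03, -1.95864402e-05]), 'position': array([0.13867821, 0.55765588, 0.24165518]), 'ee_rot': array([-1.64816633e-04,  1.21618945e-01,  9.92576633e-01, -6.57927617e-04]), 'contact_force': array([-0.24716141,  0.3708619 ,  0.41030257]), 'moment': array([ 0.0097531 , -0.00081166, -0.01911077]), 'gripper_force': 0.0, 'width': 0.08538361782762785}
```

View pics/s0.png

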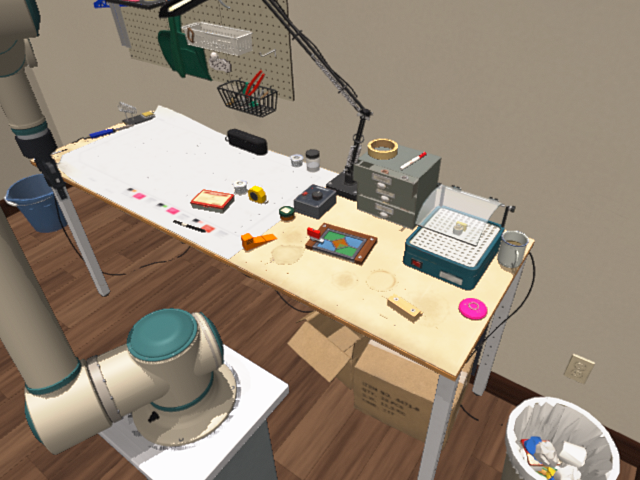

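View pics/d0.png

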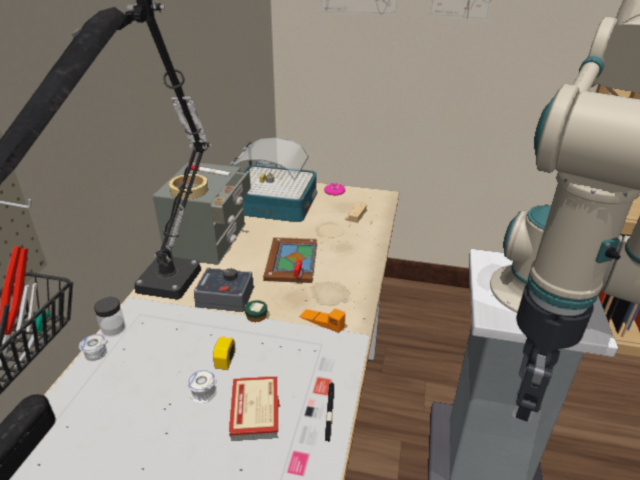

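The scene view shows the jig at about (340,243), the red button at (314,233) and the wedge at (258,240). In the side view the jig is at (291,259), the button at (297,268) and the wedge at (323,319). I'll enlarge both.

Run:
```python
import cv2
a=cv2.imread('pics/s0.png')[210:275,230:390];cv2.imwrite('pics/s0c.png',cv2.resize(a,None,fx=5,fy=5,interpolation=cv2.INTER_CUBIC))
a=cv2.imread('pics/d0.png')[230:335,240:360];cv2.imwrite('pics/d0c.png',cv2.resize(a,None,fx=5,fy=5,interpolation=cv2.INTER_CUBIC))
```

```text
(no output)
```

View pics/s0c.png

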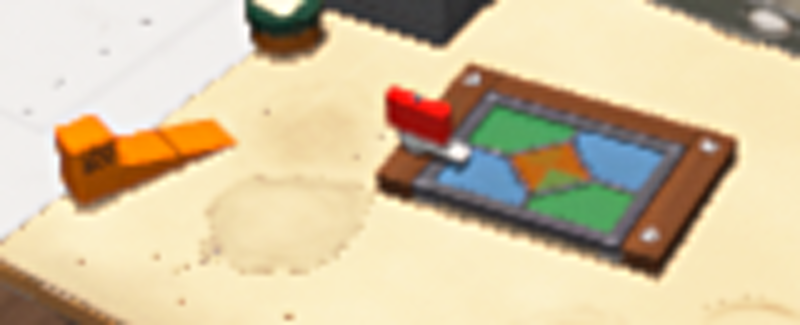

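View pics/d0c.png

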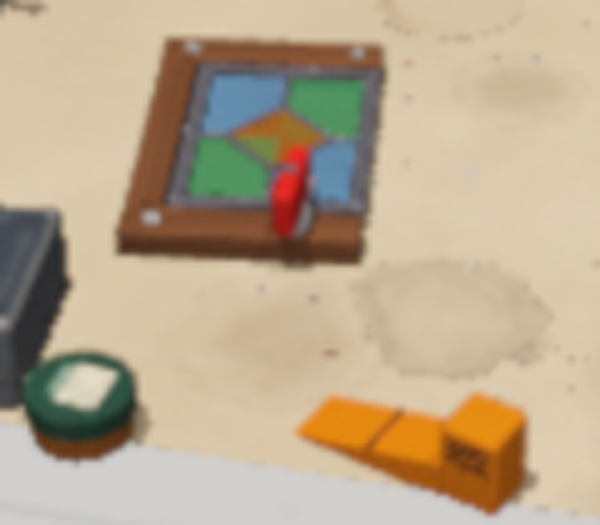

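Scene crop: jig top corners, clockwise from front left, are at (380,177), (473,66), (737,142) and (658,255); the wedge tip runs from (237,138) to (212,120). Side crop: jig corners at (362,240), (120,235), (168,40) and (383,45); the wedge tip runs from (297,432) to (332,396), and its block top is centred at (484,414).

Run:
```python
from h import *
S=lambda x,y,z:at('s0',230+x/5,210+y/5,z)
D=lambda x,y,z:at('d0',240+x/5,230+y/5,z)
for n,s,d,z in [('FL',(380,177),(362,240),.018),('RL',(473,66),(120,235),.018),('RR',(737,142),(168,40),.018),('FR',(658,255),(383,45),.018),
 ('tipL',(212,120),(297,432),.003),('tipR',(237,138),(332,396),.003),('blk',(87,133),(484,414),.045),('btn',(418,100),(292,180),.052),
 ('lineL',(155,128),(367,450),.013),('lineR',(178,160),(403,412),.013)]: print(n,S(*s,z),D(*d,z))
```

```text
FL [536.1  85.4  18. ] [535.5  93.7  18. ]
RL [655.4 104.2  18. ] [652.3 116.8  18. ]
RR [680.3 -69.9  18. ] [680.9 -58.3  18. ]
FR [567.5 -85.6  18. ] [564.5 -80.6  18. ]
tipL [537.4 216.6   3. ] [536.  220.4   3. ]
tipR [532.1 192.2   3. ] [526.4 192.8   3. ]
blk [447.7 229.5  45. ] [447.8 236.5  45. ]
btn [572.7  83.5  52. ] [569.3  98.2  52. ]
lineL [502.6 230.7  13. ] [499.9 235.7  13. ]
lineR [486.9 198.5  13. ] [489.8 207.4  13. ]
```

Call:
drive_tool(
  rows=[
    [[0,0,-0.14],[4,-4.5,0],8.5],
    [[0,0,-0.145],[4,-4.5,0],8.5],
    [[0,0,-0.145],[4,-4.5,0],8.5],
    [[0,0,-0.145],[4,-4.5,0],8.5],
    [[0,0,-0.145],[4,-4.5,0],8.5],
    [[0,0,-0.145],[4,-4.5,0],8.5],
    [[0,0,-0.145],[4,-4.5,0],8.5],
    [[0,0,-0.145],[4,-4.5,0],8.5],
  ],
  force=40,
)

```text
clock: 1.15
position: [0.4598, 0.1964, 0.2423]
ee_rot: [-0.0, 0.646, 0.764, 0.0]
contact_force: [0.3, 1.4, 0.0]
width: 0.0854
gripper_force: 0.0
```

Call:
drive_tool(
  rows=[
    [[0,0,0],[4,-4,0],6],
    [[0,0,0],[1.5,-3,0],5],
    [[0,0,0],[0,0,0],5],
  ],
)

```text
clock: 1.52
position: [0.5148, 0.126, 0.2417]
ee_rot: [-0.0, 0.645, 0.764, -0.0]
contact_force: [-0.2, 1.0, 0.4]
width: 0.0501
gripper_force: 0.0
```

Run:
```python
from h import *
snap('wrist','w1'); s=manip.get_state(); print(s['position'],s['ee_rot'],s['qpos'],s['clock'],s['width'])
c=eyes.get_calibration('wrist');print(c)
```

```text
[0.51380288 0.12735573 0.24183655] [-6.46925312e-04  6.44664675e-01  7.64465158e-01 -2.45353929e-04] [ 1.11084756e-01  2.08024170e-01  1.59979078e+00  6.17955106e-04
  1.33502427e+00 -5.86867669e-02] 1.575 0.05014521513650749
{'camera_matrix': array([[371.64829954,   0.        , 321.4512977 ],
       [  0.        , 371.64829954, 234.77828512],
       [  0.        ,   0.        ,   1.        ]]), 'view': array([[ 9.85731914e-01,  1.68321790e-01, -6.07167743e-04,
        -5.28186608e-01],
       [-1.61890104e-01,  9.47066427e-01, -2.77230548e-01,
        -1.19772170e-03],
       [-4.60889139e-02,  2.73373293e-01,  9.60803234e-01,
        -3.89749546e-01],
       [ 0.00000000e+00,  0.00000000e+00,  0.00000000e+00,
         1.00000000e+00]])}
```

View pics/w1.png

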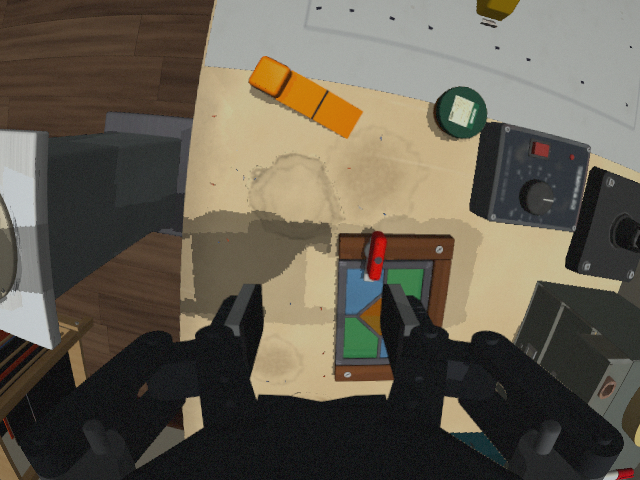

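Wrist view: jig corners at (338,235), (454,236) and (335,381); the button top runs (378,233) to (375,262). The wedge tip is at (362,109)–(349,137), its line at (327,92)–(313,120), and its block top at (269,73).

Run:
```python
from h import *
W=lambda n,x,y,z:print(n,at('w1',x,y,z,True))
W('FL',338,235,.018);W('RL',454,236,.018);W('RR',450,379,.018);W('FR',335,381,.018)
W('btnA',378,233,.052);W('btnB',376,262,.052)
W('tipL',362,109,.003);W('tipR',349,137,.003);W('lineL',327,92,.013);W('lineR',313,120,.013);W('blk',269,73,.045)
W('panFL',338,262,.018);W('panFR',337,364,.018)
im=cv2.imread('pics/w1.png')
cv2.imwrite('pics/w1c.png',np.hstack([cv2.resize(im[225:385,325:465],None,fx=3.2,fy=3.2,interpolation=2)[:512,:448],cv2.resize(im[50:150,240:370],(351,270),interpolation=2).__class__(np.vstack([cv2.resize(im[50:150,240:370],(351,270),interpolation=2),np.zeros((242,351,3),np.uint8)]).shape,np.uint8) if 0 else np.vstack([cv2.resize(im[50:150,240:370],(351,270),interpolation=2),np.zeros((242,351,3),np.uint8)])]))
```

```text
FL [536.9  96.3  18. ]
RL [657.  115.5  18. ]
RR [710.6 -64.7  18. ]
FR [567. -83.  18.]
btnA [569.3 113.7  52. ]
btnB [573.3  86.   52. ]
tipL [539.2 223.1   3. ]
tipR [531.4 193.2   3. ]
lineL [502.5 232.7  13. ]
lineR [493.8 203.6  13. ]
blk [449.7 238.7  45. ]
panFL [542.1  68.1  18. ]
panFR [564.5 -57.3  18. ]
```

View pics/w1c.png

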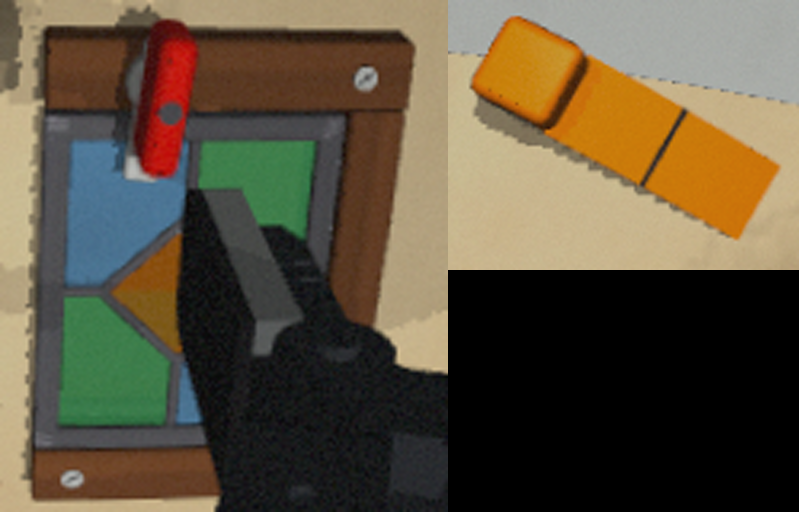

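Call:
drive_tool(
  rows=[
    [[0,0,0],[3,-1.9,-3],5],
    [[0,0,0],[3.1,-1.9,-4],5],
    [[0,0,0],[0,0,-4.5],5],
    [[0,0,0],[0,0,-4],5],
    [[0,0,0],[0,0,-3],5],
    [[0,0,0],[0,0,-2],5],
    [[0,0,0],[0,0,0],5],
  ],
)

```text
clock: 2.45
position: [0.5727, 0.0914, 0.0359]
ee_rot: [-0.002, 0.643, 0.766, -0.001]
contact_force: [-0.8, 0.2, 0.2]
width: 0.0498
gripper_force: 0.0
```

Run:
```python
from h import *
snap('wrist','w2'); s=manip.get_state(); print(s['position'],s['contact_force'])
im=cv2.imread('pics/w2.png')
cv2.imwrite('pics/w2c.png',cv2.resize(im[100:480,120:520],None,fx=1.5,fy=1.5))
```

```text
[0.57389603 0.09126031 0.03710455] [ 1.15709255  1.21439194 -0.27979838]
```

View pics/w2c.png

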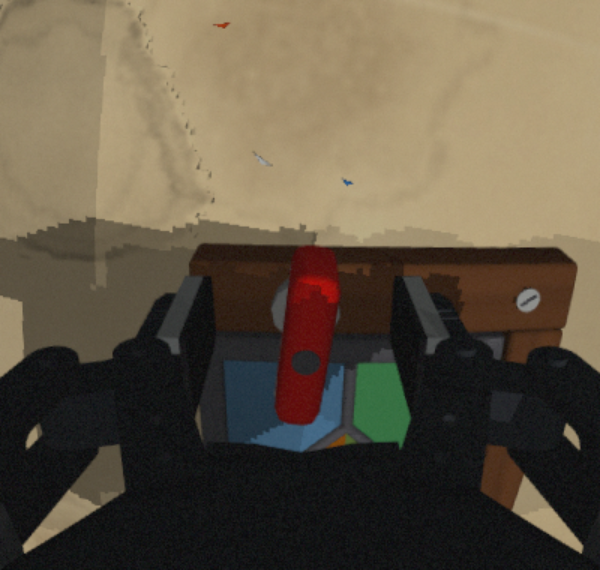

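The bar sits centred between the pads, with the hub dot at crop (306,362), i.e. pixel (324,341).

```bash
python3 -c "
from h import *
print(at('w2',324,341.3,.052,True))"
```

```text
[574.7  88.   52. ]
```

Call:
drive_tool(
  rows=[
    [[0,0,0],[0,0,0],1],
    [[0,0,0],[0,0,0],0.5],
    [[0,0,0],[0,0,0],0.5],
    [[0,0,0],[0,0,0],0.5],
  ],
  force=40,
)

```text
clock: 3.0
position: [0.5738, 0.0898, 0.0385]
ee_rot: [-0.0, 0.644, 0.765, -0.0]
contact_force: [-4.0, -1.4, 5.4]
width: 0.0115
gripper_force: 41.1
```

Call:
drive_tool(
  rows=[
    [[0,0,-0.1],[0.05,-0.1,0.1],0.5],
    [[0,0,-0.18],[0,0,0],0.5],
    [[0,0,-0.18],[0,0,0],0.5],
    [[0,0,-0.18],[0,0,0],0.5],
    [[0,0,-0.18],[0,0,0],0.5],
    [[0,0,-0.18],[0,0,0],0.5],
    [[0,0,-0.18],[0,0,0],0.5],
    [[0,0,-0.18],[0,0,0],0.5],
  ],
)

```text
clock: 4.0
position: [0.5751, 0.089, 0.0386]
ee_rot: [0.0, 0.982, 0.187, 0.0]
contact_force: [0.2, 0.1, -1.9]
width: 0.0111
gripper_force: 39.7
```

Call:
drive_tool(
  rows=[
    [[0,0,-0.15],[0,0,0],0.5],
    [[0,0,-0.08],[0,0,0],0.5],
    [[0,0,0],[0,0,0],0.5],
    [[0,0,0],[0,0,0],0.5],
  ],
)

```text
clock: 4.5
position: [0.5752, 0.0888, 0.0385]
ee_rot: [0.0, 0.997, 0.077, -0.0]
contact_force: [-1.5, -1.5, -1.6]
width: 0.0111
gripper_force: 39.9
```

```bash
python3 -c "
from h import *
s=manip.get_state();print(s['contact_force'],s['moment'],s['qpos'],s['position'],2*np.arctan2(s['ee_rot'][2],s['ee_rot'][1])-np.pi/2)"
```

```text
[-1.49507985 -1.45159966 -1.62983522] [-0.15382287  0.12333123  0.17890142] [ 3.39797952e-02  4.66948309e-01  1.76777751e+00 -6.27020547e-04
  9.06924436e-01  1.45087144e+00] [0.57519132 0.08881782 0.03852991] -1.4165052828842875
```

Call:
drive_tool(
  rows=[
    [[0,0,0],[0,0,0],4],
    [[0,0,0],[0,0,0],4],
    [[0,0,0],[0,0,0],4],
    [[0,0,0],[0,0,3],4],
    [[0,0,0],[0,0,5],5],
    [[0,0,-0.16],[-4.2,4.5,3],6],
    [[0,0,-0.16],[-4.2,4.5,0],6],
    [[0,0,-0.16],[-4.2,4.5,0],6],
  ],
)

```text
clock: 5.5
position: [0.4522, 0.2213, 0.1465]
ee_rot: [-0.001, 0.986, -0.166, 0.001]
contact_force: [0.2, 0.6, 0.4]
width: 0.06
gripper_force: 0.0
```

Call:
drive_tool(
  rows=[
    [[0,0,0],[0,1.3,0],6],
    [[0,0,0],[0,0,0],6],
  ],
)

```text
clock: 5.75
position: [0.4537, 0.2339, 0.1461]
ee_rot: [-0.0, 0.987, -0.161, 0.001]
contact_force: [1.4, -0.5, -0.1]
width: 0.0599
gripper_force: 0.0
```

Run:
```python
from h import *
snap('wrist','w3'); s=manip.get_state(); print(s['position'],s['qpos'],2*np.arctan2(s['ee_rot'][2],s['ee_rot'][1])-np.pi/2)
```

```text
[0.45405718 0.23308583 0.14589708] [ 3.38452406e-01  2.54840205e-01  1.79230531e+00 -9.45260732e-04
  1.09325231e+00  2.23533266e+00] -1.8964463133386058
```

View pics/w3.png

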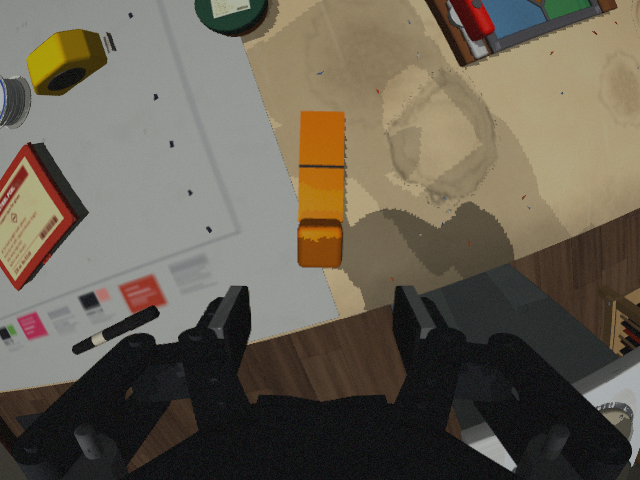

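The wedge lies straight ahead in the wrist view: tip (301,112)–(344,112), line (300,166)–(346,166), block top centred at (320,247). The button bar at (475,15) now lies along the rail.

Run:
```python
from h import *
W=lambda n,x,y,z:print(n,at('w3',x,y,z,True))
W('tipL',301,112,.003);W('tipR',344.5,112,.003);W('tip',322.7,112,.003);W('line',323,166,.013);W('blk',320.5,245,.045)
W('blkL',298,245,.045);W('blkR',343,245,.045);W('btn1',493,35,.052);W('jigFLtop',466,62,.018)
```

```text
tipL [539. 221.   3.]
tipR [528.9 190.9   3. ]
tip [533.9 206.    3. ]
line [496.7 218.3  13. ]
blk [451.  235.5  45. ]
blkL [455.7 249.6  45. ]
blkR [446.3 221.4  45. ]
btn1 [551.1  84.4  52. ]
jigFLtop [539.9  94.8  18. ]
```

Call:
drive_tool(
  rows=[
    [[0,0,-0.015],[-0.5,0.25,-3],6],
    [[0,0,0],[0,0,-4],6],
    [[0,0,0],[0,0,-3],6],
    [[0,0,0],[0,0,-2],6],
    [[0,0,0],[0,0,-0.7],6],
    [[0,0,0],[0,0,0],6],
    [[0,0,0],[0,0,0],3.5],
    [[0,0,0],[0,0,0],2.5],
  ],
  force=40,
)

```text
clock: 6.8
position: [0.4489, 0.2359, 0.0198]
ee_rot: [-0.001, 0.985, -0.17, 0.001]
contact_force: [-0.4, -0.0, -1.2]
width: 0.0299
gripper_force: 39.6
```

Call:
drive_tool(
  rows=[
    [[0,0,0],[0,0,0],2.5],
    [[0,0,0],[0,0,0],2.5],
  ],
)

```text
clock: 7.05
position: [0.4489, 0.2359, 0.0197]
ee_rot: [-0.0, 0.985, -0.17, 0.001]
contact_force: [-0.0, -0.4, 7.2]
width: 0.0297
gripper_force: 40.3
```

Run:
```python
from h import *
snap('wrist','w4'); s=manip.get_state(); print(s['position'],s['width'],s['contact_force'],2*np.arctan2(s['ee_rot'][2],s['ee_rot'][1])-np.pi/2)
```

```text
[0.44889965 0.23588473 0.01970324] 0.0294238748685261 [ 0.24002027 -0.75382261  5.460968  ] -1.9126967622583284
```

View pics/w4.png

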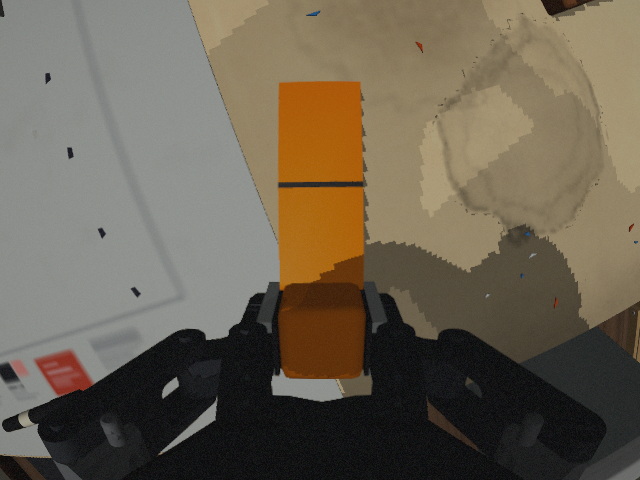

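The wedge is gripped squarely: tip edge (279,82)–(360,82), line at row 184, block top centred at (321,330).

Run:
```python
from h import *
for a in [(183,250),(181,330),(187,180)]: print('edge',at('w1',*a,0,True))
for a in [(279,82),(360,82),(319.5,82)]: print('tip',at('w4',*a,.003,True))
print('line',at('w4',321,184,.013,True))
```

```text
edge [372.5  45.5   0. ]
edge [372.2 -59.7   0. ]
edge [371.4 124.3   0. ]
tip [540.1 221.1   3. ]
tip [529.3 191.1   3. ]
tip [534.5 206.2   3. ]
line [496.9 218.9  13. ]
```

Call:
drive_tool(
  rows=[
    [[0,0,0],[-2,0,1],2.5],
    [[0,0,0],[-4,-1.5,0],2.5],
    [[0,0,0.127],[0.85,-5.9,0],2.5],
    [[0,0,0.127],[0.85,-5.9,0],2.5],
    [[0,0,0.127],[0.85,-5.9,0],2.5],
    [[0,0,0.127],[0.85,-5.9,0],2.5],
    [[0,0,0],[0,0,0],2.5],
    [[0,0,0],[0,0,-0.8],2.5],
  ],
)

```text
clock: 8.1
position: [0.4207, -0.0148, 0.0208]
ee_rot: [-0.0, 0.997, 0.082, -0.0]
contact_force: [-1.1, 0.4, -0.7]
width: 0.0296
gripper_force: 39.9
```

Call:
drive_tool(
  rows=[
    [[0,0,0],[0,0,-0.15],2.5],
    [[0,0,0],[0,0,0],2.5],
  ],
)

```text
clock: 8.35
position: [0.4205, -0.0142, 0.0197]
ee_rot: [0.001, 0.996, 0.085, -0.001]
contact_force: [-3.8, -5.0, 10.5]
width: 0.0297
gripper_force: 40.4
```

Run:
```python
from h import *
snap('wrist','w5'); s=manip.get_state(); print(s['position'],s['width'],s['contact_force'],s['moment'],2*np.arctan2(s['ee_rot'][2],s['ee_rot'][1])-np.pi/2)
```

```text
[ 0.4204821  -0.0142003   0.01965964] 0.02946865262781305 [-3.28946199 -3.85885599  9.67819033] [-0.73055654  0.30889557 -0.12575723] -1.4009601929475808
```

View pics/w5.png

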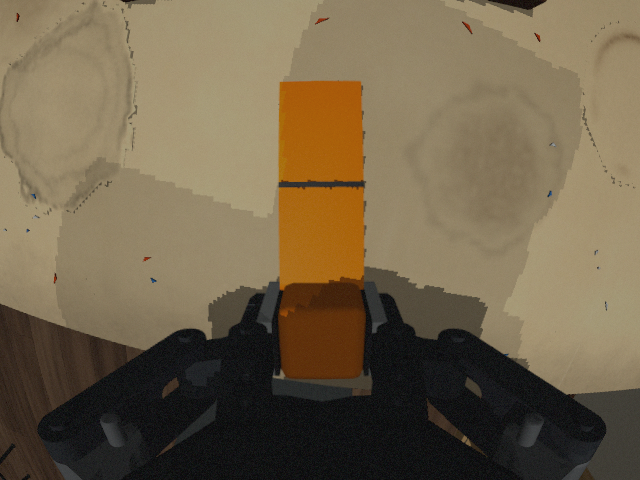

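Call:
drive_tool(
  rows=[
    [[0,0,0],[1,0.1,0.05],2.5],
    [[0,0,0],[1.5,0.2,0],2.5],
    [[0,0,0],[1.5,0.2,0],2.5],
    [[0,0,0],[0.5,0.05,0],2.5],
    [[0,0,0],[0,0,0],2.5],
  ],
)

```text
clock: 9.02
position: [0.4652, -0.0075, 0.0197]
ee_rot: [-0.001, 0.996, 0.084, -0.002]
contact_force: [-2.0, 0.8, 6.4]
width: 0.0297
gripper_force: 40.4
```

Run:
```python
from h import *
im=snap('wrist','w6').astype(int); s=manip.get_state(); print(s['position'],s['contact_force'],2*np.arctan2(s['ee_rot'][2],s['ee_rot'][1])-np.pi/2)
# column colour profiles
for c in (200,240,265,321,380,410,450):
    print(c,[(r,tuple(im[r,c])) for r in range(0,150,8)])
o=(im[...,0]>150)&(im[...,1]<110)&(im[...,2]<60)&(im[...,0]-im[...,1]>70)
red=(im[...,0]>100)&(im[...,1]<50)&(im[...,2]<50)
for r in range(0,120,8): 
    x=np.where(red[r])[0]; print(r,len(x),x[[0,-1]] if len(x) else '')
```

```text
[ 0.46519104 -0.00754723  0.0196628 ] [-1.91011022  0.49495983  6.38322918] -1.402019436598267
200 [(0, (np.int64(70), np.int64(109), np.int64(136))), (8, (np.int64(71), np.int64(106), np.int64(135))), (16, (np.int64(67), np.int64(109), np.int64(139))), (24, (np.int64(75), np.int64(113), np.int64(146))), (32, (np.int64(69), np.int64(111), np.int64(143))), (40, (np.int64(74), np.int64(113), np.int64(144))), (48, (np.int64(74), np.int64(112), np.int64(142))), (56, (np.int64(71), np.int64(110), np.int64(140))), (64, (np.int64(57), np.int64(84), np.int64(106))), (72, (np.int64(71), np.int64(70), np.int64(73))), (80, (np.int64(69), np.int64(70), np.int64(73))), (88, (np.int64(28), np.int64(20), np.int64(26))), (96, (np.int64(139), np.int64(127), np.int64(98))), (104, (np.int64(169), np.int64(155), np.int64(120))), (112, (np.int64(171), np.int64(155), np.int64(120))), (120, (np.int64(172), np.int64(157), np.int64(121))), (128, (np.int64(172), np.int64(157), np.int64(119))), (136, (np.int64(171), np.int64(156), np.int64(121))), (144, (np.int64(174), np.int64(158), np.int64(123)))]
240 [(0, 
[... 5355 characters left out ...]
 np.int64(110), np.int64(64))), (72, (np.int64(61), np.int64(61), np.int64(61))), (80, (np.int64(61), np.int64(62), np.int64(63))), (88, (np.int64(55), np.int64(54), np.int64(55))), (96, (np.int64(89), np.int64(80), np.int64(63))), (104, (np.int64(152), np.int64(136), np.int64(105))), (112, (np.int64(152), np.int64(137), np.int64(106))), (120, (np.int64(154), np.int64(137), np.int64(106))), (128, (np.int64(152), np.int64(135), np.int64(105))), (136, (np.int64(152), np.int64(136), np.int64(106))), (144, (np.int64(153), np.int64(137), np.int64(108)))]
0 24 [69 92]
8 25 [68 92]
16 25 [67 91]
24 26 [66 91]
32 26 [65 90]
40 24 [65 88]
48 10 [66 75]
56 0 
64 0 
72 0 
80 0 
88 0 
96 0 
104 0 
112 0
```

Run:
```python
from h import *
im=cv2.imread('pics/w6.png')[:,:,::-1].astype(int)
c,s=np.cos(.168),np.sin(.168); O=np.array([465.2,-7.5])
def J(u,v,z):
    p=at('w6',u,v,z,True)[:2]; d=p-O; return p,np.round([c*d[0]+s*d[1],-s*d[0]+c*d[1]],1)
br=(im[...,0]-im[...,2])>25
print([''.join('b' if x else '.' for x in br[r,::6]) for r in (70,76,82)])
row={}
for u in (170,200,240,265,380,410,450,470):
    g=np.where(~((im[60:100,u,0]<85)&(abs(im[60:100,u,0]-im[60:100,u,2])<12)&(im[60:100,u,0]>45)))[0]+60
    v=g[g>78][0]; print(u,v,J(u,v,.018))
print('btn',J(92,0,.052),J(90,32,.052),J(69,0,.052),J(65,40,.052))
```

```text
['bbbbbbbbbbbbbbbbbb.....bbb..........................................................bbb...bbbbbbbbbbbbbbbbb', 'bbbbbbbbbbbbbbbbbb.....bbb..........................................................bbbbbbbbbbbbbbbbbbbbbbb', 'bbbbbbbbbbbbbbbbbb.....bbb..........................................................bbbbbbbbbbbbbbbbbbbbbbb']
170 82 (array([546.1,  63. ]), array([91.5, 56. ]))
200 87 (array([545.1,  50.6]), array([88.5, 43.9]))
240 84 (array([547.7,  35.7]), array([88.6, 28.8]))
265 84 (array([548.8,  26.6]), array([88.1, 19.6]))
380 85 (array([555.3, -13.6]), array([ 87.8, -21.1]))
410 87 (array([556.9, -24.5]), array([ 87.6, -32.1]))
450 90 (array([559.5, -39.5]), array([ 87.6, -47.3]))
470 92 (array([560.9, -47.5]), array([ 87.7, -55.4]))
btn (array([569.1,  81.1]), array([117.3,  70. ])) (array([558.4,  79.1]), array([106.4,  69.8])) (array([570. ,  91.1]), array([119.8,  79.7])) (array([556.3,  89.2]), array([106. ,  80.1]))
```

Call:
drive_tool(
  rows=[
    [[0,0,0],[0.05,-0.3,0],2.5],
    [[0,0,0],[0.7,0.12,0],2.5],
    [[0,0,0],[0.7,0.12,0],2.5],
    [[0,0,0],[0.5,0.08,0],2.5],
    [[0,0,0],[0.5,0.08,0],2.5],
    [[0,0,0],[0.5,0.08,0],2.5],
    [[0,0,0],[0.4,0.07,0],2.5],
    [[0,0,0],[0,0,0],2.5],
  ],
)

```text
clock: 10.07
position: [0.4926, -0.0055, 0.0196]
ee_rot: [-0.001, 0.996, 0.085, -0.007]
contact_force: [-13.6, -2.8, 18.6]
width: 0.0294
gripper_force: 41.7
```

```bash
cat > chk.py <<'E'
from h import *
import sys
f=sys.argv[1]
im=snap('wrist',f).astype(int); s=manip.get_state(); print(s['position'],s['contact_force'],s['width'],2*np.arctan2(s['ee_rot'][2],s['ee_rot'][1])-np.pi/2)
for u in (290,321,350): print(u,[(r,*map(int,im[r,u])) for r in range(130,206,4)])
for r in (140,150,160): 
    b=(im[r,:,0]-im[r,:,2])>25; g=np.where(~b)[0]; print(r,''.join('b' if x else '.' for x in b[::5]))
E
python3 chk.py w7
```

```text
[ 0.49260874 -0.00552643  0.0195659 ] [-13.48550005  -3.044887    17.07302089] 0.029331440009861556 -1.4013243254041416
290 [(130, 71, 103, 131), (134, 66, 67, 67), (138, 70, 69, 71), (142, 68, 68, 70), (146, 71, 71, 74), (150, 70, 70, 74), (154, 54, 54, 55), (158, 184, 120, 10), (162, 195, 131, 21), (166, 193, 129, 14), (170, 196, 131, 10), (174, 192, 126, 10), (178, 197, 119, 20), (182, 59, 58, 55), (186, 52, 52, 49), (190, 196, 118, 23), (194, 195, 116, 20), (198, 197, 119, 24), (202, 197, 119, 27)]
321 [(130, 58, 58, 61), (134, 68, 69, 73), (138, 68, 69, 70), (142, 66, 63, 69), (146, 70, 67, 70), (150, 69, 64, 69), (154, 56, 56, 59), (158, 195, 111, 10), (162, 197, 116, 15), (166, 197, 116, 17), (170, 194, 112, 10), (174, 193, 112, 10), (178, 194, 115, 12), (182, 52, 57, 54), (186, 51, 51, 53), (190, 193, 117, 26), (194, 198, 117, 24), (198, 195, 117, 12), (202, 194, 116, 14)]
350 [(130, 89, 137, 88), (134, 69, 69, 72), (138, 67, 67, 71), (142, 70, 69, 73), (146, 69, 69, 73), (150, 73, 69, 76), (154, 56, 56, 59), (158, 163, 89, 10), (162, 195, 108, 10), (166, 193, 108, 10), (170, 195, 109, 10), (174, 193, 109, 10), (178, 195, 110, 10), (182, 51, 51, 53), (186, 48, 47, 50), (190, 194, 110, 10), (194, 193, 112, 10), (198, 195, 113, 10), (202, 196, 114, 10)]
140 bbbbbbbbbbbbbbbbbbbb......bbbb.....................................................................bbbbb..bbbbbbbbbbbbbbbbbbbbbb
150 bbbbbbbbbbbbbbbbbbbb......bbbb.....................................................................bbbbbbbbbbbbbbbbbbbbbbbbbbbbb
160 bbbbbbbbbbbbbbbbbbbb......bbbb.bbbbbbbbbbbbbbbbbbbbbbbbbbbbbbbbbbbbbbbbbbbbbbbbbbbbbbb.............bbbbbbbbbbbbbbbbbbbbbbbbbbbbb
```

Call:
drive_tool(
  rows=[
    [[0,0,0],[0.2,0.03,0.06],2.5],
    [[0,0,0],[0.2,0.03,0],2.5],
    [[0,0,0],[0,0,0],2.5],
  ],
  force=60,
)

```text
clock: 10.5
position: [0.4971, -0.0048, 0.0196]
ee_rot: [-0.001, 0.996, 0.084, -0.007]
contact_force: [-11.4, -1.5, 12.4]
width: 0.0293
gripper_force: 59.5
```

```bash
python3 chk.py w8 | cut -c1-330
```

```text
[ 0.49710521 -0.0048332   0.01964226] [-11.91191496  -2.40348203  11.48381182] 0.02953196750440188 -1.4015924162324314
290 [(130, 76, 115, 148), (134, 72, 114, 146), (138, 76, 117, 147), (142, 76, 114, 146), (146, 67, 68, 72), (150, 73, 72, 76), (154, 71, 69, 72), (158, 72, 71, 73), (162, 71, 72, 77), (166, 58, 59, 63), (170, 197, 115, 10), (174, 198, 117, 11), (178, 201, 120, 27), (182, 59, 59, 58), (186, 54, 55, 55), (190, 198, 119, 18), (194,
321 [(130, 64, 64, 66), (134, 65, 63, 67), (138, 63, 63, 66), (142, 61, 61, 62), (146, 68, 66, 71), (150, 70, 70, 71), (154, 68, 69, 71), (158, 69, 67, 71), (162, 69, 68, 72), (166, 64, 65, 66), (170, 198, 116, 10), (174, 197, 115, 10), (178, 198, 115, 11), (182, 52, 54, 55), (186, 49, 51, 47), (190, 196, 116, 10), (194, 198, 11
350 [(130, 96, 150, 97), (134, 97, 150, 95), (138, 95, 145, 90), (142, 94, 148, 89), (146, 64, 64, 66), (150, 69, 72, 74), (154, 71, 70, 72), (158, 71, 70, 73), (162, 70, 69, 72), (166, 69, 68, 72), (170, 181, 103, 10), (174, 198, 112, 10), (178, 198, 114, 10), (182, 52, 55, 50), (186, 77, 61, 48), (190, 198, 112, 10), (194, 201
140 bbbbbbbbbbbbbbbbbbbbbbbb..bbbb.....................................................................bbbb...bbbbbbbbbbbbbbbbbbbbbb
150 bbbbbbbbbbbbbbbbbbbb......bbbb.....................................................................bbbb...bbbbbbbbbbbbbbbbbbbbbb
160 bbbbbbbbbbbbbbbbbbbb......bbbb.....................................................................bbbbbbbbbbbbbbbbbbbbbbbbbbbbb
```

Call:
drive_tool(
  rows=[
    [[0,0,0],[0.25,0.04,0],2.5],
    [[0,0,0],[0.25,0.04,0],2.5],
    [[0,0,0],[0,0,0],2.5],
    [[0,0,0],[0,0,0],2.5],
  ],
)

```text
clock: 11.05
position: [0.5023, -0.004, 0.0196]
ee_rot: [-0.001, 0.996, 0.084, -0.007]
contact_force: [-10.0, -1.0, 11.4]
width: 0.0295
gripper_force: 59.3
```

```bash
sed -i 's/range(130,206,4)/range(160,196,2)/' chk.py; python3 chk.py w9 | cut -c1-330
python3 - <<'E'
from h import *
snap('scene','s9');snap('side','d9')
# red/panel change check vs start: bystanders
for n in 'sd':
    a=cv2.imread(f'pics/{n}0.png').astype(int);b=cv2.imread(f'pics/{n}9.png').astype(int)
    m=(abs(a-b).max(2)>40).astype(np.uint8)
    k,l,st,ce=cv2.connectedComponentsWithStats(m); print(n,[tuple(map(int,x)) for x in st[1:] if x[4]>25])
E
```

```text
[ 0.50237539 -0.00397058  0.01963884] [-11.04835605  -1.41485692  11.43232074] 0.029484182323253536 -1.4017399851718084
290 [(160, 60, 61, 64), (162, 72, 72, 77), (164, 74, 73, 75), (166, 71, 71, 74), (168, 70, 69, 71), (170, 74, 71, 76), (172, 71, 69, 70), (174, 69, 67, 73), (176, 67, 69, 70), (178, 74, 74, 77), (180, 70, 72, 73), (182, 56, 55, 56), (184, 52, 54, 56), (186, 50, 52, 50), (188, 170, 102, 13), (190, 201, 119, 10), (192, 199, 119, 1
321 [(160, 60, 61, 66), (162, 68, 69, 73), (164, 71, 75, 74), (166, 73, 75, 78), (168, 73, 73, 74), (170, 69, 70, 72), (172, 71, 74, 75), (174, 73, 73, 76), (176, 72, 70, 75), (178, 73, 72, 74), (180, 68, 67, 69), (182, 58, 56, 62), (184, 47, 47, 46), (186, 49, 49, 50), (188, 122, 64, 10), (190, 203, 120, 16), (192, 200, 118, 13
350 [(160, 60, 65, 61), (162, 64, 61, 66), (164, 76, 75, 78), (166, 75, 71, 76), (168, 66, 67, 70), (170, 70, 68, 71), (172, 69, 68, 72), (174, 73, 73, 76), (176, 71, 71, 74), (178, 71, 72, 76), (180, 69, 71, 73), (182, 61, 62, 66), (184, 46, 44, 49), (186, 76, 61, 46), (188, 202, 115, 10), (190, 203, 118, 12), (192,
[... 665 characters left out ...]
12836), (156, 312, 132, 97, 4727), (174, 409, 59, 49, 590), (191, 412, 36, 29, 231), (157, 427, 13, 7, 36)]
d [(410, 0, 110, 221, 4960), (579, 0, 61, 91, 1991), (599, 19, 14, 17, 150), (387, 57, 17, 5, 33), (579, 64, 16, 25, 123), (633, 72, 7, 19, 42), (309, 85, 79, 190, 4715), (555, 87, 19, 25, 269), (470, 91, 163, 330, 13286), (573, 92, 67, 76, 2653), (322, 105, 26, 15, 193), (561, 153, 79, 81, 3023), (566, 192, 19, 20, 206), (503, 211, 26, 51, 723), (615, 216, 25, 86, 990), (289, 258, 25, 20, 246), (500, 265, 13, 20, 156), (520, 265, 10, 12, 63), (538, 281, 42, 19, 413), (531, 288, 10, 9, 29), (539, 302, 43, 13, 221), (299, 308, 49, 25, 741), (535, 368, 9, 5, 28), (434, 403, 17, 10, 116)]
```

Call:
drive_tool(
  rows=[
    [[0,0,0],[0.05,0.01,0],2.5],
    [[0,0,0],[0,0,0],2.5],
    [[0,0,0],[0,0,0],2.5],
    [[0,0,0],[0,0,0],2.5],
  ],
)

```text
clock: 11.7
position: [0.5024, -0.004, 0.0196]
ee_rot: [-0.001, 0.996, 0.084, -0.007]
contact_force: [-11.8, -1.8, 12.0]
width: 0.0293
gripper_force: 59.5
```

```bash
python3 chk.py w10 | cut -c1-330 | head -3; python3 -c "
from rig import job
print(job.sign_off())"
```

```text
[ 0.50236407 -0.00395778  0.0196539 ] [-11.83787211  -2.07053222  11.91078121] 0.029866268772062284 -1.401602619439957
290 [(160, 64, 64, 65), (162, 70, 68, 73), (164, 72, 72, 77), (166, 75, 76, 76), (168, 71, 72, 74), (170, 69, 70, 74), (172, 72, 72, 73), (174, 73, 71, 75), (176, 71, 71, 74), (178, 72, 73, 75), (180, 68, 68, 71), (182, 58, 60, 62), (184, 49, 48, 51), (186, 51, 53, 51), (188, 172, 99, 10), (190, 202, 121, 24), (192, 202, 122, 26
321 [(160, 61, 63, 64), (162, 70, 67, 74), (164, 74, 75, 77), (166, 70, 70, 74), (168, 68, 70, 72), (170, 74, 72, 76), (172, 70, 71, 75), (174, 71, 69, 74), (176, 70, 70, 74), (178, 74, 75, 79), (180, 68, 68, 71), (182, 64, 62, 65), (184, 44, 43, 46), (186, 55, 54, 52), (188, 125, 64, 10), (190, 202, 120, 10), (192, 202, 121, 14
the job is handed in; nothing more can be done
None
```

I handed the job in at about 12 s with the button open and the wedge still gripped under the middle of the panel, its black line at the panel's front edge (about 5 mm of lift by the wedge's geometry; I did not measure the corner heights directly).

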